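Empty the marble jar into the mosaic tray

TASK

On the craft table a clear jar hangs in a wooden tipping stand, with a wooden tray in front of it. Unscrew its twist cap (a quarter turn anticlockwise, to the stop), tip the jar with the crank handle so that both glass marbles roll out into the tray, then swing the jar back fully upright and screw the cap fully shut again. Leave the spare jar, paint pot, tape roll and brush mug where they stand.

Things in the scene. Friction and masses are not known exactly. Their poses are not given: they have to be found in the camera images.
- cap (a joint): Twist cap held captive on the hanging jar, grey, 96 mm across. Angle in rad: 0 screwed shut, 1.4 fully open (a stop at both ends); grows anticlockwise seen from above. It does not rise, and stays where left (friction 0.06 N m). A sector of 84 degrees is cut out of it: when open, this gap lies over the hole in the jar's top on the tray side.
- cap_grip (a point): On the cap's axis, within its grip bar: 56 mm long along this frame's x, 12 mm thick along y, from 15 mm below this point (the cap's flat top, 48 mm radius) to 11 mm above it. Turns with cap and jar; z is the jar's axis (up while upright). Cap shut, jar upright: x points level towards the tray, the point is 195 mm above the table.
- jar (a joint): Tilt of the hanging clear jar (88 mm diameter, 100 mm tall) about its level pivot, in rad: 0 upright, at a stop; grows as the mouth swings down towards the tray, to a stop at 2.1. The marbles roll out beyond about 1.75. Pivot: 120 mm above the table, 75.5 mm below cap_grip when upright. It stays where left (friction 0.15 N m).
- handle (a point): Middle of the crank handle's grip: level steel bar along this frame's y, 12 mm diameter, 76 mm long, outer end free, nothing under it; 118 mm left of the jar's axis as seen looking to the tray. Jar upright: 65 mm behind the pivot (away from the tray), 37 mm above it. Tipping takes it over the top towards the tray on a 75 mm arc about the pivot. Turns with the jar (x to the tray when upright).
- marble0_center (a point): Centre of a green glass marble, 18 mm diameter, in the jar at the start.
- marble1_center (a point): Centre of the other, equal marble.
- tray: Open wooden tray, 160 x 160 mm, 40 mm high, walls and floor 4 mm, loose on the table in front of the stand, under where the jar's mouth comes down. Origin: centre of its underside; x and y along its sides, x away from the stand.
- spare_jar: Bystander: a closed jar like the hanging one, with the same sort of cap, but standing loose on the table. Origin at the centre of its underside; 88 mm diameter, 136 mm tall.
- paint_pot: Bystander: small lidded pot, 64 mm diameter, 60 mm tall; origin at the centre of its underside.
- tape_roll: Bystander: roll of tape lying flat, 96 mm diameter, 24 mm tall; origin at the centre of its underside.
- brush_mug: Bystander: white mug of 72 mm diameter, 90 mm tall, with brushes to 150 mm; origin at the centre of its underside.
There are look-alikes about, which are no part of the job. What is meant by the tray is not pink or red, and is the larger of those in its own colour.

How it is judged:
On the way, in this order (a step that is already met when the one before it is completed fails the run):
1. the cap is unscrewed to its open stop (within about 10 degrees), with the jar still upright (value of joint cap above 1.2 rad and value of joint jar below 0.4 rad), for 0.1 s.
2. the jar is tipped and both marbles are in the tray (value of joint jar above 1.2 rad and x of marble0_center in the frame of tray between -0.08 and 0.08 m and y of marble0_center in the frame of tray between -0.08 and 0.08 m and z of each of marble0_center, marble1_center in the frame of tray below 0.04 m and x of marble1_center in the frame of tray between -0.08 and 0.08 m and y of marble1_center in the frame of tray between -0.08 and 0.08 m), for 0.1 s.
At the end, for the whole second after the job is handed in: Both marbles lie in the tray, inside its walls and below its rim; the jar is upright again and its cap screwed shut, each within 0.18 rad (10 degrees) of its stop (value of joint each of jar, cap below 0.18 rad and x of marble0_center in the frame of tray between -0.08 and 0.08 m and y of marble0_center in the frame of tray between -0.08 and 0.08 m and z of each of marble0_center, marble1_center in the frame of tray below 0.04 m and x of marble1_center in the frame of tray between -0.08 and 0.08 m and y of marble1_center in the frame of tray between -0.08 and 0.08 m); the robot touches nothing.
It fails at once if the spare jar is moved more than 30 mm or tipped over (distance of spare_jar from where it was at the start of the episode above 0.03 m or angle between spare_jar's own z axis and vertical above 0.5 rad).
It fails at once if the paint pot is moved more than 30 mm or tipped over (distance of paint_pot from where it was at the start of the episode above 0.03 m or angle between paint_pot's own z axis and vertical above 0.5 rad).
It fails at once if the roll of tape is moved more than 30 mm or tipped over (distance of tape_roll from where it was at the start of the episode above 0.03 m or angle between tape_roll's own z axis and vertical above 0.5 rad).
It fails at once if the brush mug is moved more than 30 mm or tipped over (distance of brush_mug from where it was at the start of the episode above 0.03 m or angle between brush_mug's own z axis and vertical above 0.5 rad).
It also fails if it takes over 67 s, if anything falls off the work surface, if the arm or the gripper's body presses on something with over 40 N, if the wrist force passes 120 N, or if a joint passes its speed limit or range.

ROBOT

A 6-joint arm with a two-finger parallel gripper is mounted at the origin on the work surface. World frame = base frame: x ahead of the robot, y to its left, z up, the work surface at z = 0. Lengths are in m, angles in rad, forces in N, time in s.
With the tool pointing down it reaches from about 0.325 to 0.9 m from the base axis. Payload 6.1 kg.
Tool frame: the origin (TCP) lies at the very end of the fingers, on their centre line; the grasp point (between the pads) lies 19 mm behind it; y points along the fingers, x is the direction in which the jaws open and shut, and the axes are right-handed (so a half turn about y gives the same grasp; the last joint's range is limited). The gripper opens to 85 mm and grips with 20 to 120 N. Pads are 22 mm wide; open, the fingers measure 114 mm over their backs; the gripper's body (76 mm by 85 mm) begins 54 mm behind the grasp point. The pads swing forward as they close: fully open they stand 13 mm farther back than shut.
Start: joints at [0.984, 0.22, 1.526, -0, 1.395, -0.126], TCP at [0.278, 0.56, 0.231] pointing down, gripper open.
Joint ranges: [-2.98, 2.98], [-0.91, 2.08], [0.09, 2.57], [-1.24, 4.39], [0.2, 2.65], [-2.68, 2.68]. Speed limits (rad/s): [2.57, 2.57, 3.01, 3.14, 3.14, 3.14].

INTERFACE

Orientations are given as a rotation vector (axis times angle).
In Python, from workcell import readout, optics, hand_in gives the robot as it stands.
- The arm moves only by the tool servo_tool, never from a script. Its arguments are lists of equal length, an entry for each row: "gripper": the opening, from 0 (shut) to 1 (fully open); "translation": the shift along the tool's x, y, z in cm, a list of three; "yaw": the turn about the tool's y in rad. A call has 1 to 10 rows; each row shifts and turns the pose as measured when the row begins, along the tool's axes as they then stand; what a row does not reach is not made up. A row lasts 1/8 s, in which the tool goes at most 62.5 mm and 10.7 degrees, less where a joint would pass 70% of its speed; a pose out of reach is approached as far as the arm can. A call with a gripper value outside its range is refused whole. The fingers move at their own pace and stop on an object; "newtons" is the grip in N (left out, the last holds). Time passes only in rows, so rows that do not move let the fingers close. It gives the time, the measured TCP pose, the force and the opening at its end, in the units of the state.
- readout.get_state(): the state, without advancing time (a new reading comes with each control period).
- optics.read_camera(name): name is "side" or "top" or "wrist"; returns the picture (480x640x3 uint8, red, green, blue); there is no depth.
- optics.camera_info(name): a dict with "camera_matrix" (3x3 intrinsics, pixels), "R" (3x3) and "t" (3): a world point X has camera coordinates R X + t. Camera axes: x right, y down, z forward; pixel columns grow to the right and rows downward; lengths in m; the calibration is good to about 2 mm. A picture is of the moment at which its call begins: read the wrist's pose just before it. camera_info takes no time and is no camera call; for the wrist camera it gives the pose at the moment of the call.
- hand_in(): hands the job in, once; it reports no verdict.
The state is a dict: "time_s": time; "joint_pos": joint angles; "qd": joint speeds; "joint_torque": joint torques, N m; "position": TCP position; "tool_rot": TCP orientation; "wrist_force": force on the tool from outside, world axes, zero at the start; "moment": the same for the moment, N m; "grip_width": finger opening in m.
Only numpy, scipy, OpenCV 4.12 (cv2) and the standard library are available. Lean on these libraries where they do the work, as an engineer would, in place of code of your own. Each camera call takes 0.05 s, during which the arm holds its last target.

## Working session

There is one attempt and no reset: what is moved stays moved. The work goes in short steps, Python scripts to look and compute and a tool call to move; the robot and the scene stay as the last step left them, time stands still between calls to the robot, and variables do not carry over. Pictures are saved under pics/ and viewed, and the job is handed in when it is done.

Besides the shell and the picture viewer there is one more tool, called after ">>>" by a JSON object that holds its "api" and its "payload". servo_tool: Moves the arm, as the interface text tells. Its arguments: {"type":"object","properties":{"gripper":{"type":"array","items":{"type":"number"}},"translation":{"type":"array","items":{"type":"array","items":{"type":"number"}}},"yaw":{"type":"array","items":{"type":"number"}},"newtons":{"type":"number"}},"required":["gripper","translation","yaw"]}

```bash
mkdir -p pics; ls
python3 - <<'E'
from workcell import readout, optics
import cv2,json
print(readout.get_state())
for n in ("side","top"):
    im=optics.read_camera(n); cv2.imwrite(f"pics/{n}0.png",im[:,:,::-1])
    ci=optics.camera_info(n); print(n,ci)
E
```

```text
pics
{'time_s': 0.0, 'joint_pos': array([ 9.83902815e-01,  2.21254384e-01,  1.52756598e+00, -4.92288724e-06,
        1.39471239e+00, -1.26078630e-01]), 'qd': array([-9.10362274e-05, -6.91886487e-04, -3.24562637e-04,  5.54031892e-04,
        6.76046900e-04, -8.22943213e-04]), 'joint_torque': array([-7.26713297e-04, -4.96889627e+01, -3.89403248e+01, -2.50370886e-04,
        1.07115493e-02, -6.93294339e-06]), 'position': array([0.2775877 , 0.55931526, 0.23020563]), 'tool_rot': array([-1.39347157, -0.86208737,  0.86497547]), 'wrist_force': array([ 0.22688852, -0.24914329,  0.38781631]), 'moment': array([ 0.00577653, -0.0481249 , -0.01739464]), 'grip_width': 0.085203712072108}
side {'camera_matrix': array([[471.76010592,   0.        , 324.76061175],
       [  0.        , 471.76010592, 239.06990955],
       [  0.        ,   0.        ,   1.        ]]), 'R': array([[-0.98040528, -0.19696468, -0.00322571],
       [-0.11490735,  0.58510636, -0.80277447],
       [ 0.1600056 , -0.78667367, -0.59627405]]), 't': array([0.62872816, 0.18472535, 1.02208243])}
top {'camera_matrix': array([[503.71606613,   0.        , 316.58186998],
       [  0.        , 503.71606613, 234.88900228],
       [  0.        ,   0.        ,   1.        ]]), 'R': array([[ 0.02181695, -0.99951255,  0.02233134],
       [-0.99780103, -0.02316704, -0.06209982],
       [ 0.0625869 , -0.02092741, -0.99782009]]), 't': array([-0.03750351,  0.65655141,  1.19405173])}
```

View pics/side0.png

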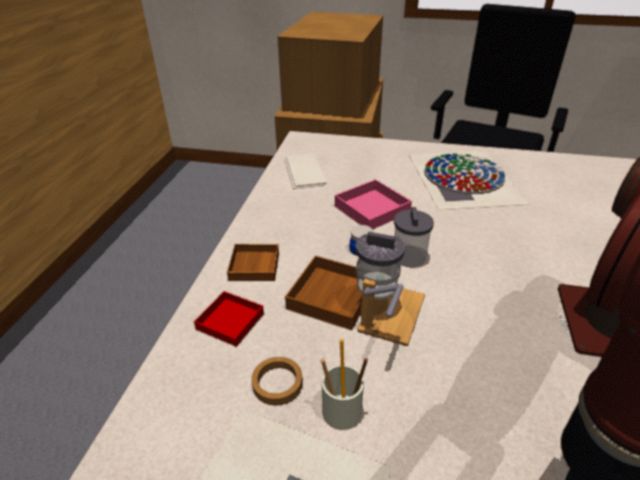

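View pics/top0.png

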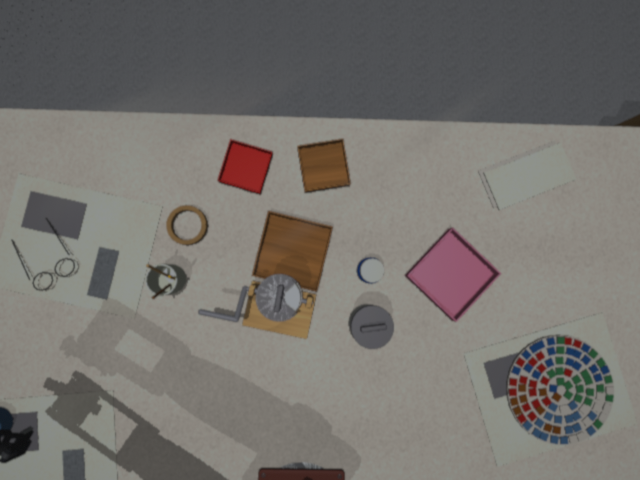

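Candidates: the hanging jar is the grey cap over the wooden stand at top-view px (279,298). The spare jar is at (372,327), with no stand. For the tray, the large brown one at (292,252) is right; the small brown one (324,165), red (245,166) and pink (452,273) are look-alikes. Next is a close crop to check this.

```bash
cat > h.py <<'E'
import numpy as np, cv2
from workcell import readout, optics
def px2w(n,u,v,z):
    c=optics.camera_info(n);K,R,t=c['camera_matrix'],c['R'],c['t']
    d=R.T@np.linalg.inv(K)@np.array([u,v,1.]);o=-R.T@t
    return o+d*(z-o[2])/d[2]
def w2px(n,X):
    c=optics.camera_info(n);p=c['camera_matrix']@(c['R']@np.array(X)+c['t']);return p[:2]/p[2]
E
python3 - <<'E'
import cv2
im=cv2.imread('pics/top0.png')[200:350,190:400];cv2.imwrite('pics/top0c.png',cv2.resize(im,None,fx=3.8,fy=3.8,interpolation=2))
im=cv2.imread('pics/side0.png')[195:355,270:450];cv2.imwrite('pics/side0c.png',cv2.resize(im,None,fx=3.7,fy=3.7,interpolation=2))
E
```

```text
(no output)
```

View pics/top0c.png

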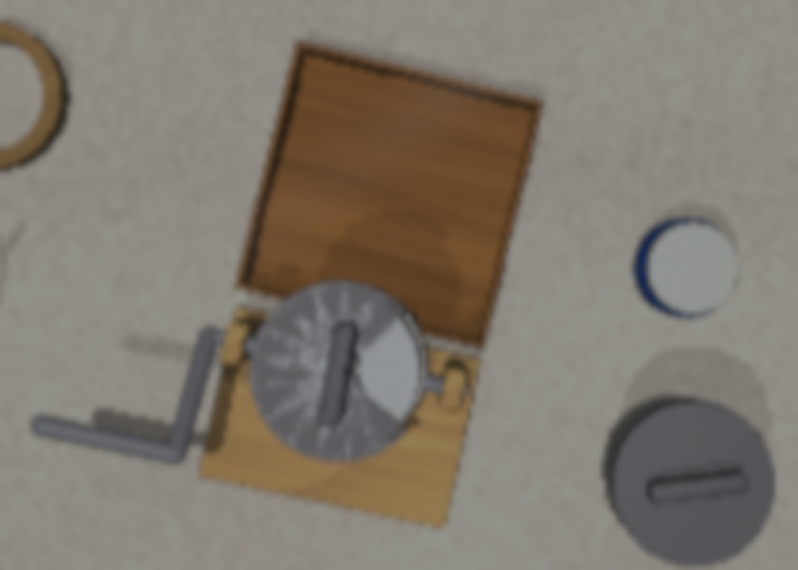

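View pics/side0c.png

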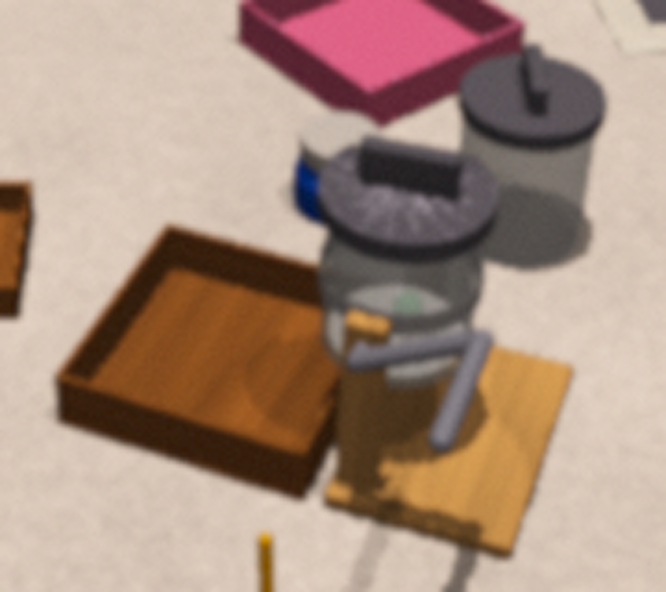

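Run:
```python
from h import *
f=lambda u,v,z:px2w('top',190+u/3.8,200+v/3.8,z)
np.set_printoptions(precision=4,suppress=True)
t=[f(*p,.04) for p in [(302,43),(542,100),(483,347),(240,288)]]
print(t,np.mean(t,0)); 
for a,b in((0,3),(1,2),(0,1),(3,2)):
  d=t[a]-t[b];print(np.linalg.norm(d),np.arctan2(d[1],d[0]))
print('cap disc',f(337,371,.18))
print('disc ext',[f(*p,.18) for p in[(250,371),(424,371),(337,281),(337,461)]])
print('bar top',f(348,324,.206),f(330,422,.206))
h=[f(38,425,.157),f(175,450,.157)];print('handle',h,np.linalg.norm(h[0]-h[1]),np.arctan2(*(h[0]-h[1])[1::-1]))
s=lambda u,v,z:px2w('side',270+u/3.7,195+v/3.7,z)
print('side bar top',s(365,140,.206),s(462,165,.206))
print('side handle',s(487,338,.157),s(440,443,.157))
print('pots', px2w('top',163,279,.09),px2w('top',187,225,.024),px2w('top',370,270,.06),px2w('top',372,327,.136))
```

```text
[array([0.7095, 0.0908, 0.04  ]), array([ 0.6773, -0.06  ,  0.04  ]), array([ 0.5228, -0.0265,  0.04  ]), array([0.5561, 0.125 , 0.04  ])] [0.6164 0.0323 0.04  ]
0.1572057333296123 -0.21884548574942064
0.1581250656813799 -0.21396756459448676
0.15424875798958673 1.3605551747405105
0.15501490821980896 1.3545940755486534
cap disc [0.515  0.0564 0.18  ]
disc ext [array([0.514 , 0.1038, 0.18  ]), array([0.5159, 0.0089, 0.18  ]), array([0.564 , 0.0577, 0.18  ]), array([0.4663, 0.0551, 0.18  ])]
bar top [0.5417 0.0499 0.206 ] [0.4896 0.0581 0.206 ]
handle [array([0.4803, 0.2226, 0.157 ]), array([0.4681, 0.1463, 0.157 ])] 0.07722334231642472 1.4111134899124282
side bar top [0.5405 0.0517 0.206 ] [0.4872 0.0644 0.206 ]
side handle [0.4641 0.1433 0.157 ] [0.4809 0.2219 0.157 ]
pots [0.5456 0.3216 0.09  ] [0.6735 0.2882 0.024 ] [ 0.5757 -0.1481  0.06  ] [ 0.4532 -0.1445  0.136 ]
```

```bash
cat >> h.py <<'E'
from scipy.spatial.transform import Rotation as Ro
np.set_printoptions(precision=4,suppress=True)
def plan(target, jaw=None):
    """target world xyz; jaw = world angle of tool x. prints total cm shift in tool axes and yaw (about tool y)"""
    s=readout.get_state();R=Ro.from_rotvec(s['tool_rot']).as_matrix()
    a=np.arctan2(R[1,0],R[0,0])
    d=R.T@(np.array(target)-s['position'])*100
    print('pos',s['position'],'jawang',a,'q',s['joint_pos'],'F',s['wrist_force'],'w',s['grip_width'],'t',s['time_s'])
    print('shift cm tool',d)
    if jaw is not None:
        dy=(jaw-a+np.pi)%(2*np.pi)-np.pi
        print('yaw about tool y',dy*np.sign(R[2,1]),'tool y',R[:,1], 'd in final frame',Ro.from_rotvec([0,dy*np.sign(R[2,1]),0]).as_matrix().T@d)
E
python3 - <<'E'
from h import *
print(Ro.from_rotvec(readout.get_state()['tool_rot']).as_matrix())
plan((.515,.056,.26),-.2+np.pi/2)
plan((.515,.056,.26),-.2-np.pi/2)
E
```

```text
[[ 0.4447 -0.001  -0.8957]
 [ 0.8957 -0.0014  0.4447]
 [-0.0017 -1.      0.0002]]
pos [0.2776 0.5594 0.2303] jawang 1.1099996475509921 q [ 0.9839  0.2211  1.5275 -0.      1.3947 -0.1261] F [0.2035 0.3724 0.1052] w 0.0855106089824539 t 0.1
shift cm tool [-34.5349  -2.9172 -43.6441]
yaw about tool y -0.2607966792439047 tool y [-0.001  -0.0014 -1.    ] d in final frame [-44.6207  -2.9172 -33.2634]
pos [0.2776 0.5594 0.2303] jawang 1.1099996475509921 q [ 0.9839  0.2211  1.5275 -0.      1.3947 -0.1261] F [0.2035 0.3724 0.1052] w 0.0855106089824539 t 0.1
shift cm tool [-34.5349  -2.9172 -43.6441]
yaw about tool y 2.8807959743458884 tool y [-0.001  -0.0014 -1.    ] d in final frame [44.6207 -2.9172 33.2634]
```

>>> {"api": "servo_tool", "payload": {"gripper": [1,1,1,1,1,1,0.6,0.6,0.6,0.6], "translation": [[-3.4,-0.5,-4.3],[-3.4,-0.5,-4.3],[-3.4,-0.5,-4.3],[-3.4,-0.5,-4.3],[-3.4,-0.5,-4.3],[-3.4,-0.5,-4.3],[-3.4,-0.5,-4.3],[-3.4,0,-4.3],[-3.4,0,-4.3],[-3.4,0,-4.3]], "yaw": [0,0,0,0,0,0,0,0,0,0], "newtons": 40}}

```text
time_s: 1.35
position: [0.5155, 0.0511, 0.2628]
tool_rot: [-1.392, -0.864, 0.875]
wrist_force: [-0.1, 0.0, 0.7]
grip_width: 0.0517
```

>>> {"api": "servo_tool", "payload": {"gripper": [0.6,0.6,0.6,0.6,0.6,0.6,0.6,0.6,0.6,0.6], "translation": [[0,0,0],[0,0,0],[0,0,0],[0,0,0],[0,0,0],[0,0,0],[0,0,0],[0,0,0],[0,0,0],[0,0,0]], "yaw": [0.18,0.18,0.18,0.18,0.18,0.18,0.18,0.18,0.18,0.18]}}

```text
time_s: 2.6
position: [0.5137, 0.0457, 0.2572]
tool_rot: [-1.501, 0.595, -0.576]
wrist_force: [0.0, -0.0, 0.6]
grip_width: 0.0515
```

Run:
```python
from h import *
plan((.515,.056,.26),-.2-np.pi/2)
```

```text
pos [0.5137 0.0457 0.2572] jawang -0.7479131288692413 q [-0.0605 -0.0472  1.7634 -0.0059  1.4401  0.6882] F [ 0.0215 -0.0382  0.5757] w 0.051477989001786274 t 2.6
shift cm tool [-0.6103 -0.2899  0.8425]
yaw about tool y 1.0228831979256552 tool y [-0.015  -0.005  -0.9999] d in final frame [-1.0371 -0.2899 -0.0821]
```

>>> {"api": "servo_tool", "payload": {"gripper": [0.6,0.6,0.6,0.6,0.6,0.6,0.6], "translation": [[0,0,0],[0,0,0],[0,0,0],[0,0,0],[0,0,0],[0,0,0],[-1.0,0,0]], "yaw": [0.18,0.18,0.18,0.18,0.18,0.12,0]}}

```text
time_s: 3.48
position: [0.5137, 0.0555, 0.2535]
tool_rot: [-1.111, 1.392, -1.374]
wrist_force: [-0.5, 0.2, 0.3]
grip_width: 0.0509
```

Run:
```python
from h import *
plan((.515,.056,.26),-.2-np.pi/2)
im=optics.read_camera('wrist');cv2.imwrite('pics/w1.png',im[:,:,::-1])
print(w2px('wrist',(.515,.056,.206)))
im=optics.read_camera('top');cv2.imwrite('pics/t1.png',im[:,:,::-1])
```

```text
pos [0.5137 0.0555 0.2535] jawang -1.803387873373432 q [-0.0416 -0.0369  1.7604 -0.0055  1.4396  1.7627] F [-0.5052  0.2448  0.3074] w 0.05089149919521917 t 3.475
shift cm tool [-0.0744 -0.6555  0.1002]
yaw about tool y -0.03259154657853536 tool y [-0.0218 -0.0046 -0.9998] d in final frame [-0.0711 -0.6555  0.1025]
[328.32   261.2293]
```

View pics/w1.png

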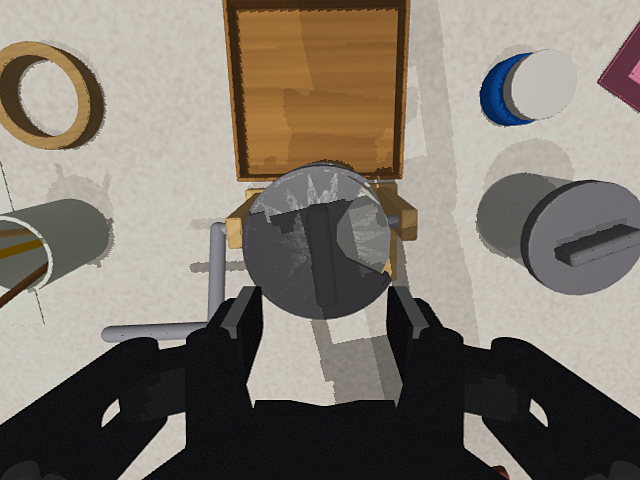

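The wrist view shows the hanging jar's grip bar from (317,206) to (328,302), between the fingers. The handle is at lower left and the tray ahead.

Run:
```python
from h import *
a=px2w('wrist',317,207,.206);b=px2w('wrist',328,302,.206);print(a,b,(a+b)/2,np.linalg.norm(a-b),np.arctan2(*(a-b)[1::-1]))
print('handle',px2w('wrist',106,332,.157),px2w('wrist',218,327,.157))
print(px2w('wrist',243,180,.04),px2w('wrist',402,178,.04))
im=cv2.imread('pics/w1.png')[150:340,220:420];cv2.imwrite('pics/w1c.png',cv2.resize(im,None,fx=3,fy=3))
```

```text
[0.5456 0.0546 0.206 ] [0.4912 0.0613 0.206 ] [0.5184 0.0579 0.206 ] 0.05480448494292726 -0.12229412274684016
handle [0.4826 0.2275 0.157 ] [0.4675 0.1476 0.157 ]
[0.5571 0.1265 0.04  ] [ 0.5238 -0.0229  0.04  ]
```

View pics/w1c.png

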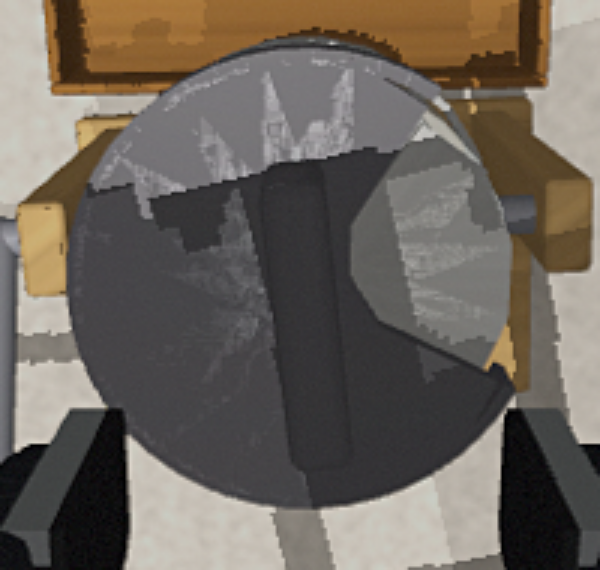

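Run:
```python
from h import *
plan((.516,.0567,.186),-1.76)
```

```text
pos [0.5139 0.0565 0.2536] jawang -1.8001333249644857 q [-0.04   -0.0365  1.7599 -0.005   1.4396  1.761 ] F [-0.466  -0.891  -0.2431] w 0.051247668662777725 t 3.575
shift cm tool [-0.1299  6.7513  0.3379]
yaw about tool y -0.04013332496448552 tool y [-0.0216 -0.0041 -0.9998] d in final frame [-0.1163  6.7513  0.3428]
```

>>> {"api": "servo_tool", "payload": {"gripper": [0.6,0.6,0.6], "translation": [[-0.1,2,0.3],[0,2,0],[0,2,0]], "yaw": [-0.04,0,0]}}

```text
time_s: 3.95
position: [0.5174, 0.0575, 0.1939]
tool_rot: [-1.136, 1.35, -1.337]
wrist_force: [0.5, 0.5, 0.0]
grip_width: 0.0509
```

Run:
```python
from h import *
plan((.516,.0567,.186),-1.76)
```

```text
pos [0.5174 0.0575 0.1939] jawang -1.7500123337806275 q [-0.0377  0.0146  1.8228 -0.0052  1.3212  1.7137] F [0.4658 0.4711 0.0181] w 0.05092756165355072 t 3.95
shift cm tool [ 0.0946  0.7961 -0.1105]
yaw about tool y 0.009987666219372748 tool y [-0.0172 -0.0044 -0.9998] d in final frame [ 0.0957  0.7961 -0.1095]
```

>>> {"api": "servo_tool", "payload": {"gripper": [0.6,0,0,0,0], "translation": [[0.1,0.8,-0.1],[0,0,0],[0,0,0],[0,0,0],[0,0,0]], "yaw": [0,0,0,0,0], "newtons": 40}}

```text
time_s: 4.58
position: [0.5151, 0.056, 0.1853]
tool_rot: [-1.141, 1.349, -1.334]
wrist_force: [-0.0, -1.1, -4.1]
grip_width: 0.011
```

>>> {"api": "servo_tool", "payload": {"gripper": [0,0,0,0,0,0], "translation": [[0,0,0],[0,0,0],[0,0,0],[0,0,0],[0,0,0],[0,0,0]], "yaw": [-0.15,-0.15,-0.15,-0.15,-0.15,-0.15]}}

```text
time_s: 5.32
position: [0.5154, 0.0549, 0.1852]
tool_rot: [-1.489, 0.653, -0.629]
wrist_force: [0.6, -1.8, -2.9]
grip_width: 0.0112
```

Run:
```python
from h import *
plan((.516,.0567,.186),-1.76+1.4);print(readout.get_state()['moment'])
```

```text
pos [0.5154 0.0549 0.1852] jawang -0.8188305681419404 q [-0.0409  0.0192  1.8352 -0.0084  1.3062  0.7801] F [ 0.5518 -1.8048 -2.8949] w 0.01123810120584091 t 5.325
shift cm tool [-0.0928 -0.0805  0.1682]
yaw about tool y -0.45883056814194045 tool y [-0.0193 -0.0073 -0.9998] d in final frame [-0.0087 -0.0805  0.1919]
[-0.4014 -0.0586 -0.0276]
```

>>> {"api": "servo_tool", "payload": {"gripper": [0,0,0,0], "translation": [[0,0,0],[0,0,0],[0,0,0],[0,0,0]], "yaw": [-0.15,-0.15,-0.15,-0.1]}}

```text
time_s: 5.82
position: [0.5161, 0.0547, 0.1853]
tool_rot: [-1.571, 0.211, -0.185]
wrist_force: [4.0, 11.2, -0.8]
grip_width: 0.0114
```

Run:
```python
from h import *
plan((.516,.0567,.186),-1.76+1.4);print(readout.get_state()['moment'])
im=optics.read_camera('side');cv2.imwrite('pics/s2.png',cv2.resize(im[195:355,270:450,::-1],None,fx=3.7,fy=3.7))
```

```text
pos [0.5161 0.0547 0.1853] jawang -0.2522412245776655 q [-0.0413  0.0192  1.835  -0.0081  1.3043  0.213 ] F [ 3.9555 11.1614 -0.8048] w 0.011356383116062328 t 5.825
shift cm tool [-0.0646 -0.0705  0.1875]
yaw about tool y 0.10775877542233481 tool y [-0.0173 -0.0071 -0.9998] d in final frame [-0.0844 -0.0705  0.1795]
[ 1.8665 -0.7298 -1.3118]
```

View pics/s2.png

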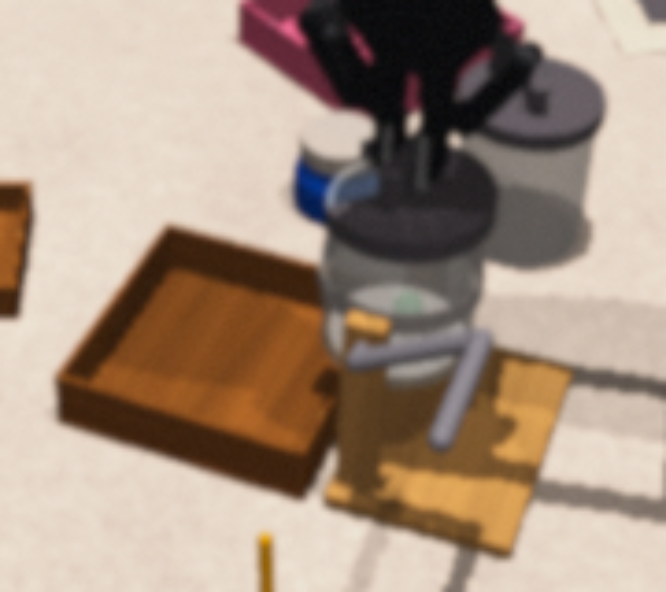

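>>> {"api": "servo_tool", "payload": {"gripper": [0.6,0.6,0.6,0.6,0.6,0.6], "translation": [[0,0,0],[0,0,0],[0,0,0],[0,-2,0],[0,-2.5,0],[0,-2.5,0]], "yaw": [0,0,0,0,0,0]}}

```text
time_s: 6.62
position: [0.5171, 0.0561, 0.2567]
tool_rot: [-1.57, 0.212, -0.185]
wrist_force: [0.6, -0.2, -0.3]
grip_width: 0.0511
```

Run:
```python
from h import *
plan((.476,.189,.23),-.2);print(readout.get_state()['moment'])
im=optics.read_camera('wrist');cv2.imwrite('pics/w3.png',im[:,:,::-1])
```

```text
pos [0.5171 0.0561 0.2567] jawang -0.2524322389075281 q [-0.0393 -0.0333  1.7509 -0.0067  1.4418  0.214 ] F [ 0.5968 -0.2493 -0.3201] w 0.05109036141096935 t 6.625
shift cm tool [-7.2557  2.6651 11.8687]
yaw about tool y -0.05243223890752802 tool y [-0.018  -0.0059 -0.9998] d in final frame [-6.6237  2.6651 12.2327]
[-0.0877 -0.0335  0.0215]
```

View pics/w3.png

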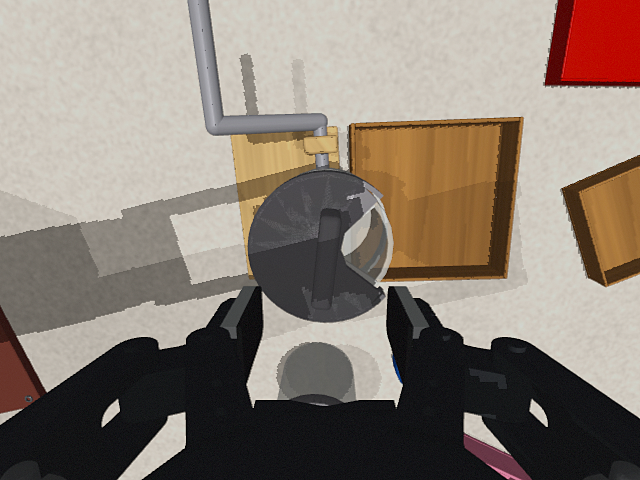

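The cap is open, with its gap over the tray side (369,237). The bar now runs from (331,210) to (323,305).

Run:
```python
from h import *
import workcell
s=readout.get_state()
a=px2w('wrist',331,210,.206);b=px2w('wrist',323,305,.206);print((a+b)/2,np.arctan2(*(a-b)[1::-1]))
for p in[(212,128),(198,0)]:print(px2w('wrist',*p,.157))
# tray edges for yaw
for p in[(349,124),(522,118),(506,277)]:print(px2w('wrist',*p,.04))
```

```text
[0.5198 0.0591 0.206 ] 1.2392981041552087
[0.466 0.148 0.157]
[0.4819 0.2187 0.157 ]
[0.5593 0.1309 0.04  ]
[0.7173 0.0955 0.04  ]
[ 0.6834 -0.0599  0.04  ]
```

>>> {"api": "servo_tool", "payload": {"gripper": [0.6,0.6,0.6,0.6], "translation": [[-1.8,0,3],[-1.8,0,3],[-1.8,0,3],[-1.8,0,2.9]], "yaw": [0,0,0,-0.05]}}

```text
time_s: 7.18
position: [0.4802, 0.1909, 0.2617]
tool_rot: [-1.572, 0.168, -0.158]
wrist_force: [0.1, 0.7, 0.5]
grip_width: 0.0515
```

Run:
```python
from h import *
plan((.476,.189,.142),-.2)
im=optics.read_camera('wrist');cv2.imwrite('pics/w4.png',im[:,:,::-1])
```

```text
pos [0.4802 0.1909 0.2617] jawang -0.20779025245090385 q [ 0.2286 -0.053   1.7605 -0.0046  1.4421  0.437 ] F [0.0772 0.6808 0.4999] w 0.05148189098724022 t 7.175
shift cm tool [-0.3091 11.9706 -0.18  ]
yaw about tool y -0.007790252450903701 tool y [-0.0068 -0.0063 -1.    ] d in final frame [-0.3105 11.9706 -0.1776]
```

View pics/w4.png

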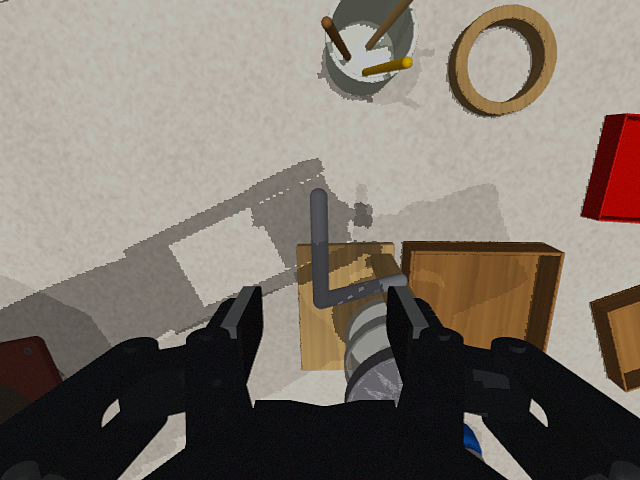

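Run:
```python
from h import *
a=px2w('wrist',318,192,.157);b=px2w('wrist',320,300,.157);print(a,b,(a+b)/2,np.linalg.norm(a-b),np.arctan2(*(a-b)[1::-1]))
```

```text
[0.4803 0.2295 0.157 ] [0.4653 0.1518 0.157 ] [0.4728 0.1907 0.157 ] 0.07918849342581526 1.3802883697992194
```

>>> {"api": "servo_tool", "payload": {"gripper": [0.6,0.6,0.6,0.6,0.2,0.2,0.2], "translation": [[-0.45,3,-0.15],[0,3,0],[0,3,0],[0,2.9,0],[0,0,0],[0,0,0],[0,0,0]], "yaw": [0,0,0,0,0,0,0]}}

```text
time_s: 8.1
position: [0.4749, 0.1953, 0.1421]
tool_rot: [-1.567, 0.159, -0.158]
wrist_force: [-0.4, 0.5, -0.3]
grip_width: 0.0167
```

Run:
```python
from h import *
plan((.4745,.189,.142),-.2)
im=optics.read_camera('wrist');cv2.imwrite('pics/w5.png',im[:,:,::-1])
```

```text
pos [0.4749 0.1953 0.1421] jawang -0.20160691472424053 q [ 0.2377  0.039   1.9007 -0.0019  1.2034  0.44  ] F [-0.4403  0.4937 -0.2531] w 0.01668425551729979 t 8.1
shift cm tool [ 0.0893  0.0133 -0.6263]
yaw about tool y -0.0016069147242405712 tool y [-0.001  -0.0021 -1.    ] d in final frame [ 0.0883  0.0133 -0.6265]
```

View pics/w5.png

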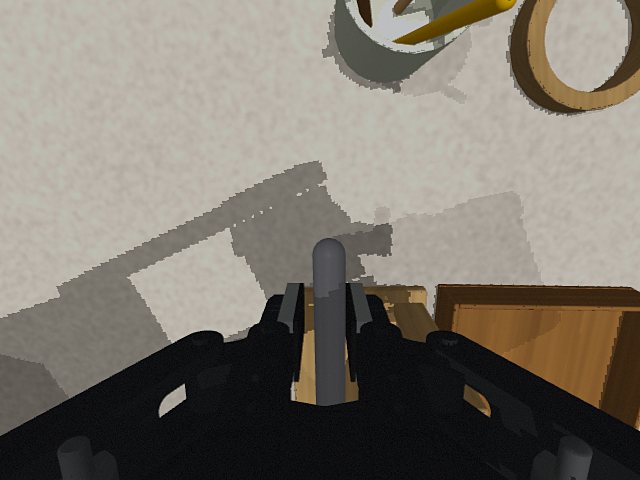

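```bash
cat >> h.py <<'E'
th=-.2;tv=np.array([np.cos(th),np.sin(th)]);lv=np.array([-np.sin(th),np.cos(th)])
AX=np.array([.5155,.0565])
def arc(step,n,r=.075,gd=.015):
    s=readout.get_state();p=s['position'];t=(p[:2]-AX)@tv;l=(p[:2]-AX)@lv;z=p[2]+gd-.12
    f=np.arctan2(z,t);print('t',t,'l',l,'z',z,'r',np.hypot(t,z),'tilt',np.radians(150.4)-f,'F',s['wrist_force'],'time',s['time_s'])
    cur=np.array([t,z])
    for i in range(n):
        g=f-step*(i+1);nx=r*np.array([np.cos(g),np.sin(g)]);d=nx-cur;cur=nx
        print('  x %.2f y %.2f  (to tilt %.2f)'%(d[0]*100,-d[1]*100,np.radians(150.4)-g))
E
python3 - <<'E'
from h import *
arc(.18,12)
E
```

```text
t -0.06723999178180505 l 0.12808983303451504 z 0.03733737023941347 r 0.07691095963003095 tilt -0.0097255936093954 F [ 0.1322 -0.0197  0.7681] time 8.15
  x 0.92 y -1.02  (to tilt 0.17)
  x 0.95 y -0.96  (to tilt 0.35)
  x 1.10 y -0.78  (to tilt 0.53)
  x 1.22 y -0.57  (to tilt 0.71)
  x 1.30 y -0.34  (to tilt 0.89)
  x 1.34 y -0.10  (to tilt 1.07)
  x 1.34 y 0.14  (to tilt 1.25)
  x 1.29 y 0.38  (to tilt 1.43)
  x 1.20 y 0.61  (to tilt 1.61)
  x 1.08 y 0.81  (to tilt 1.79)
  x 0.91 y 0.99  (to tilt 1.97)
  x 0.72 y 1.14  (to tilt 2.15)
```

>>> {"api": "servo_tool", "payload": {"gripper": [0.2,0.2,0.2,0.2], "translation": [[0.9,-1.0,0],[0.95,-0.95,0],[1.1,-0.8,0],[1.2,-0.6,0]], "yaw": [0,0,0,0]}}

```text
time_s: 8.65
position: [0.5111, 0.1885, 0.1801]
tool_rot: [-1.567, 0.168, -0.145]
wrist_force: [-3.4, 0.1, 1.6]
grip_width: 0.0173
```

Run:
```python
from h import *
arc(.18,8)
im=optics.read_camera('side');cv2.imwrite('pics/s3.png',cv2.resize(im[175:355,250:450,::-1],None,fx=3.3,fy=3.3))
```

```text
t -0.030498069917373086 l 0.12851100278837205 z 0.07506327568164278 r 0.08102238965090626 tilt 0.6682548718436125 F [-3.4183  0.1212  1.6326] time 8.65
  x 1.52 y 0.16  (to tilt 0.85)
  x 1.34 y -0.16  (to tilt 1.03)
  x 1.35 y 0.09  (to tilt 1.21)
  x 1.31 y 0.33  (to tilt 1.39)
  x 1.23 y 0.55  (to tilt 1.57)
  x 1.11 y 0.77  (to tilt 1.75)
  x 0.95 y 0.95  (to tilt 1.93)
  x 0.77 y 1.11  (to tilt 2.11)
```

View pics/s3.png

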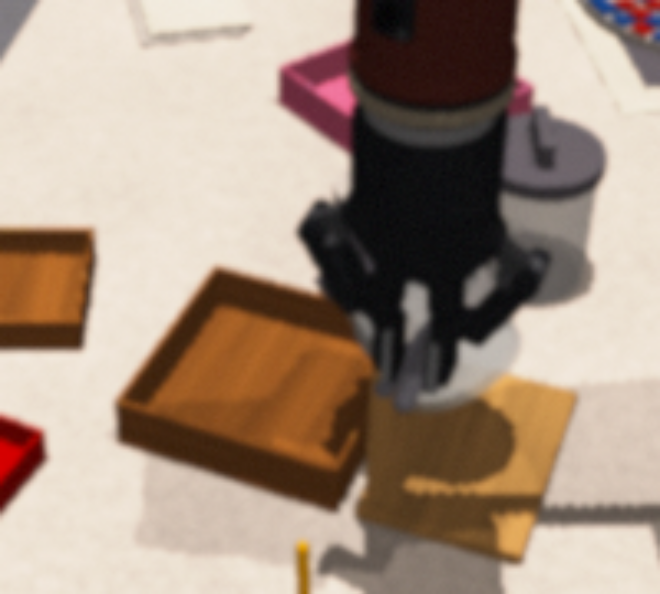

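>>> {"api": "servo_tool", "payload": {"gripper": [0.2,0.2,0.2,0.2], "translation": [[1.4,0.1,0],[1.35,0,0],[1.35,0.1,0],[1.3,0.35,0]], "yaw": [0,0,0,0]}}

```text
time_s: 9.2
position: [0.5695, 0.1774, 0.1772]
tool_rot: [-1.565, 0.164, -0.149]
wrist_force: [-2.7, 1.7, 2.0]
grip_width: 0.0173
```

Run:
```python
from h import *
arc(.12,8)
```

```text
t 0.028924242714511817 l 0.12924007733254778 z 0.07221125806367235 r 0.07778867274704122 tilt 1.4351595713256577 F [-2.7026  1.7068  1.9509] time 9.2
  x 0.71 y 0.64  (to tilt 1.56)
  x 0.76 y 0.48  (to tilt 1.68)
  x 0.70 y 0.57  (to tilt 1.80)
  x 0.63 y 0.65  (to tilt 1.92)
  x 0.54 y 0.72  (to tilt 2.04)
  x 0.45 y 0.78  (to tilt 2.16)
  x 0.36 y 0.82  (to tilt 2.28)
  x 0.26 y 0.86  (to tilt 2.40)
```

>>> {"api": "servo_tool", "payload": {"gripper": [0.2,0.2,0.2,0.2,0.2], "translation": [[0.8,0.6,0],[0.75,0.5,0],[0.7,0.6,0],[0.6,0.65,0],[0,0,0]], "yaw": [0,0,0,0,0]}}

```text
time_s: 9.82
position: [0.5992, 0.1706, 0.1495]
tool_rot: [-1.566, 0.167, -0.148]
wrist_force: [-0.2, 0.2, 0.6]
grip_width: 0.0175
```

Run:
```python
from h import *
arc(.1,4)
im=optics.read_camera('side');cv2.imwrite('pics/s4.png',cv2.resize(im[175:355,250:450,::-1],None,fx=3.3,fy=3.3))
im=optics.read_camera('top');cv2.imwrite('pics/t4.png',cv2.resize(im[190:350,200:410,::-1],None,fx=3.7,fy=3.7))
```

```text
t 0.0593857783414858 l 0.12847074732585861 z 0.04454139352745384 r 0.07423345880794988 tilt 1.9814518884385204 F [-0.1879  0.1516  0.6334] time 9.825
  x 0.48 y 0.58  (to tilt 2.08)
  x 0.36 y 0.66  (to tilt 2.18)
  x 0.29 y 0.69  (to tilt 2.28)
  x 0.22 y 0.72  (to tilt 2.38)
```

View pics/s4.png

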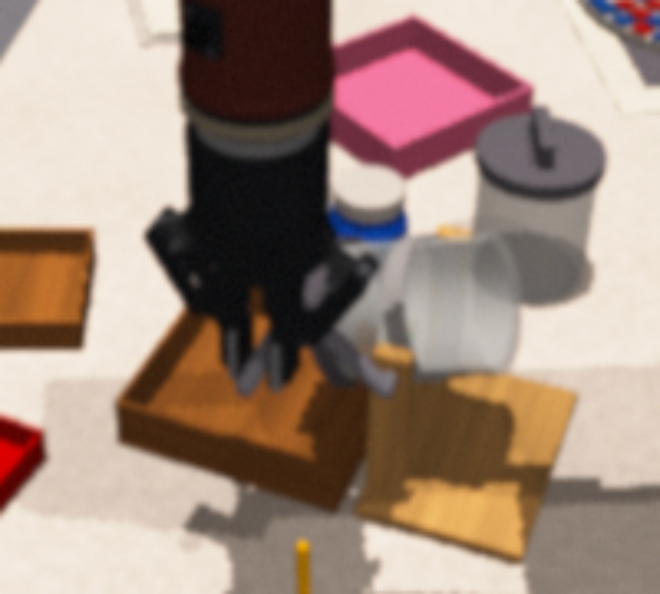

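View pics/t4.png

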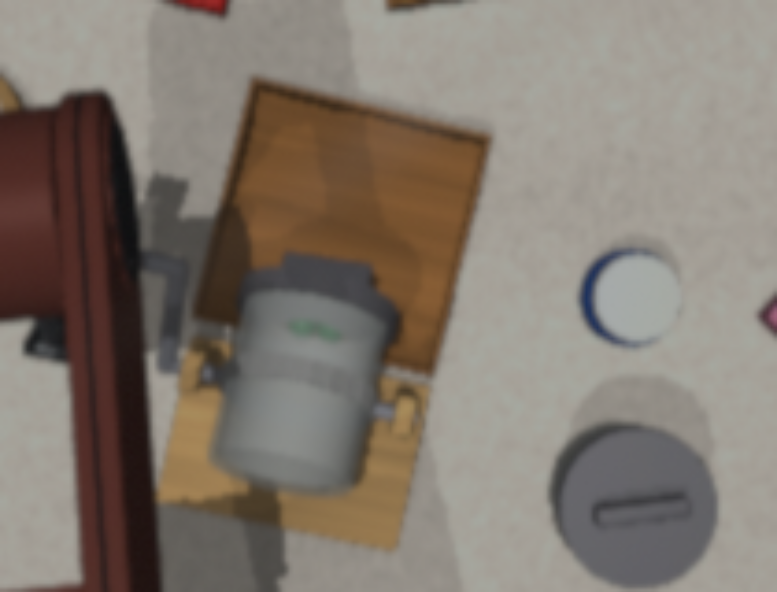

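The green marbles are still inside near the mouth (top crop 315,327). I'll tip further, to the stop.

>>> {"api": "servo_tool", "payload": {"gripper": [0.2,0.2,0.2,0.2,0.2], "translation": [[0.5,0.6,0],[0.4,0.5,0],[0.15,0.1,0],[0,0,0],[0,0,0]], "yaw": [0,0,0,0,0]}}

```text
time_s: 10.55
position: [0.6065, 0.1698, 0.1374]
tool_rot: [-1.565, 0.171, -0.142]
wrist_force: [-1.8, -0.1, 0.9]
grip_width: 0.0173
```

Run:
```python
from h import *
arc(.1,1)
im=optics.read_camera('side');cv2.imwrite('pics/s5.png',cv2.resize(im[175:355,250:450,::-1],None,fx=3.3,fy=3.3))
im=optics.read_camera('top');cv2.imwrite('pics/t5.png',cv2.resize(im[190:350,200:410,::-1],None,fx=3.7,fy=3.7))
```

```text
t 0.06669421179859703 l 0.12915369938029322 z 0.03239754350827129 r 0.07414660284063222 tilt 2.172782365627156 F [-1.7508 -0.1215  0.9178] time 10.55
  x 0.37 y 0.65  (to tilt 2.27)
```

View pics/s5.png

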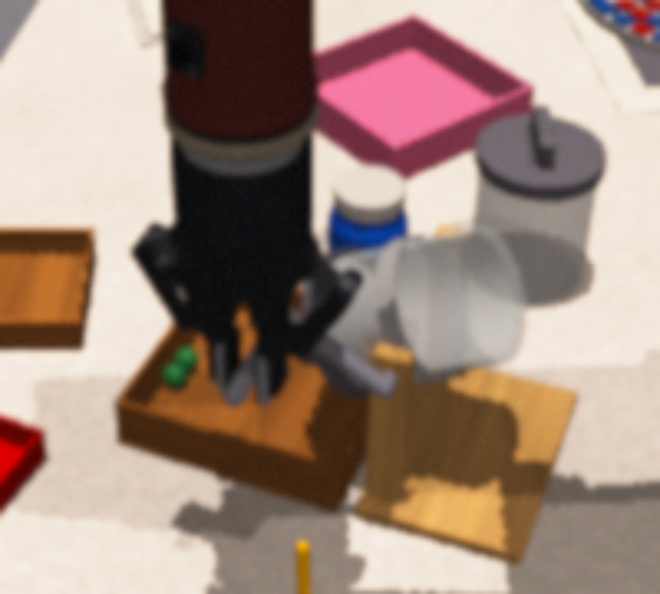

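View pics/t5.png

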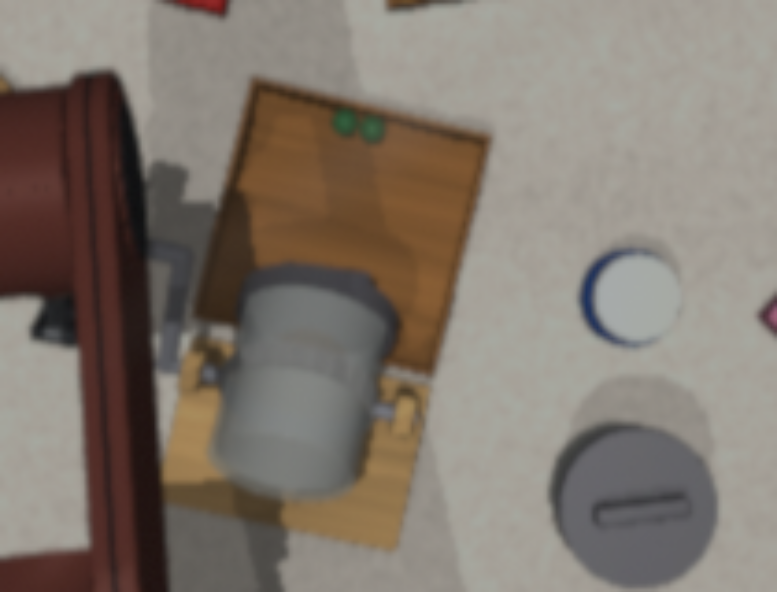

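Both green marbles are in the tray (side crop 173–187,357–375; top crop 345–372,125). Now to swing the jar back.

>>> {"api": "servo_tool", "payload": {"gripper": [0.2,0.2,0.2,0.2,0.2], "translation": [[-0.6,-1.0,0],[-0.85,-0.95,0],[-1.1,-0.85,0],[-1.2,-0.6,0],[-1.3,-0.4,0]], "yaw": [0,0,0,0,0]}}

```text
time_s: 11.28
position: [0.562, 0.1784, 0.1835]
tool_rot: [-1.565, 0.159, -0.157]
wrist_force: [4.1, -1.7, 2.1]
grip_width: 0.0166
```

Run:
```python
from h import *
arc(-.18,8)
```

```text
t 0.021365292946834397 l 0.12869277074250313 z 0.07847947314048226 r 0.08133574519921563 tilt 1.319977811324758 F [ 4.1007 -1.6664  2.0843] time 11.275
  x -1.49 y 0.38  (to tilt 1.14)
  x -1.35 y 0.01  (to tilt 0.96)
  x -1.33 y 0.25  (to tilt 0.78)
  x -1.26 y 0.48  (to tilt 0.60)
  x -1.15 y 0.70  (to tilt 0.42)
  x -1.01 y 0.89  (to tilt 0.24)
  x -0.83 y 1.06  (to tilt 0.06)
  x -0.63 y 1.19  (to tilt -0.12)
```

>>> {"api": "servo_tool", "payload": {"gripper": [0.2,0.2,0.2,0.2,0.2], "translation": [[-1.5,0.4,0],[-1.35,0,0],[-1.35,0.25,0],[-1.25,0.5,0],[-1.15,0.7,0]], "yaw": [0,0,0,0,0]}}

```text
time_s: 11.9
position: [0.4947, 0.1931, 0.1679]
tool_rot: [-1.563, 0.153, -0.162]
wrist_force: [2.5, -0.7, 2.2]
grip_width: 0.0171
```

Run:
```python
from h import *
arc(-.18,5)
```

```text
t -0.04754222644030969 l 0.12970827494907752 z 0.06292756864923127 r 0.07886787806835807 tilt 0.4071625065545401 F [ 2.479  -0.6645  2.1946] time 11.9
  x -0.77 y 1.21  (to tilt 0.23)
  x -0.82 y 1.07  (to tilt 0.05)
  x -0.62 y 1.20  (to tilt -0.13)
  x -0.39 y 1.29  (to tilt -0.31)
  x -0.15 y 1.34  (to tilt -0.49)
```

>>> {"api": "servo_tool", "payload": {"gripper": [0.2,0.2,0.2,0.2], "translation": [[-0.8,1.2,0],[-0.8,1.0,0],[-0.5,0.4,0],[-0.4,0.2,0]], "yaw": [0,0,0,0]}}

```text
time_s: 12.4
position: [0.4742, 0.1974, 0.139]
tool_rot: [-1.563, 0.142, -0.172]
wrist_force: [14.0, -5.3, 8.6]
grip_width: 0.0171
```

Run:
```python
from h import *
arc(-.18,1)
```

```text
t -0.06846463952192373 l 0.12988054280150027 z 0.033996051669407 r 0.07644042382127372 tilt -0.055734419225256016 F [13.9535 -5.2692  8.5675] time 12.4
  x -0.36 y 1.32  (to tilt -0.24)
```

>>> {"api": "servo_tool", "payload": {"gripper": [0.2,0.6,0.6,0.6,0.6,0.6,0.6,0.6], "translation": [[0.1,0,0],[0.1,0,0],[0,0,0],[0,-1,0],[0,-2,0],[0,-3,0],[0,-3,0],[0,-3,0]], "yaw": [0,0,0,0,0,0,0,0]}}

```text
time_s: 13.4
position: [0.4686, 0.1968, 0.2577]
tool_rot: [-1.567, 0.155, -0.16]
wrist_force: [0.5, 0.1, -0.0]
grip_width: 0.0512
```

Run:
```python
from h import *
plan((.5155,.0565,.255),-.2-.17)
im=optics.read_camera('top');cv2.imwrite('pics/t6.png',cv2.resize(im[190:350,200:410,::-1],None,fx=3.7,fy=3.7))
im=optics.read_camera('side');cv2.imwrite('pics/s6.png',cv2.resize(im[175:355,250:450,::-1],None,fx=3.3,fy=3.3))
```

```text
pos [0.4686 0.1968 0.2577] jawang -0.20011711918060435 q [ 0.244  -0.0809  1.7943 -0.0027  1.4256  0.4445] F [ 0.538   0.0585 -0.0363] w 0.051236853015492495 t 13.4
shift cm tool [  7.3806   0.3169 -12.813 ]
yaw about tool y 0.1698828808193955 tool y [ 0.0031 -0.002  -1.    ] d in final frame [  9.4407   0.3169 -11.3807]
```

View pics/t6.png

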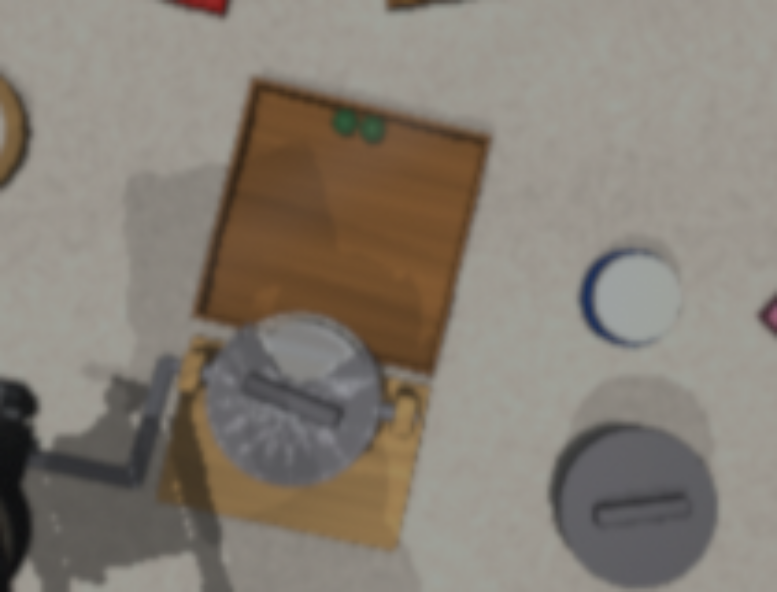

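View pics/s6.png

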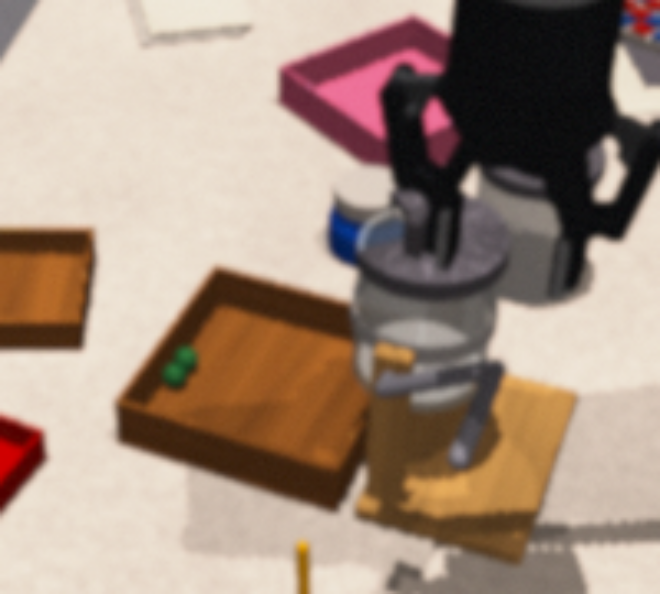

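>>> {"api": "servo_tool", "payload": {"gripper": [0.6,0.6,0.6,0.6], "translation": [[1.9,0,-3.2],[1.8,0,-3.2],[1.8,0,-3.2],[1.8,0,-3.2]], "yaw": [0,0,0,0.1]}}

```text
time_s: 14.0
position: [0.5164, 0.0567, 0.2602]
tool_rot: [-1.556, 0.226, -0.239]
wrist_force: [0.8, 0.3, 0.9]
grip_width: 0.0511
```

Run:
```python
from h import *
plan((.5155,.0565,.186),-.32)
im=optics.read_camera('wrist');cv2.imwrite('pics/w7.png',im[:,:,::-1])
```

```text
pos [0.5164 0.0567 0.2602] jawang -0.2960860434758828 q [-0.0435 -0.0595  1.7695  0.0015  1.4233  0.2523] F [0.7792 0.2605 0.8975] w 0.05112803984528464 t 14.0
shift cm tool [-0.1366  7.4225 -0.0706]
yaw about tool y 0.023913956524117097 tool y [ 0.0084  0.0012 -1.    ] d in final frame [-0.1348  7.4225 -0.0738]
```

View pics/w7.png

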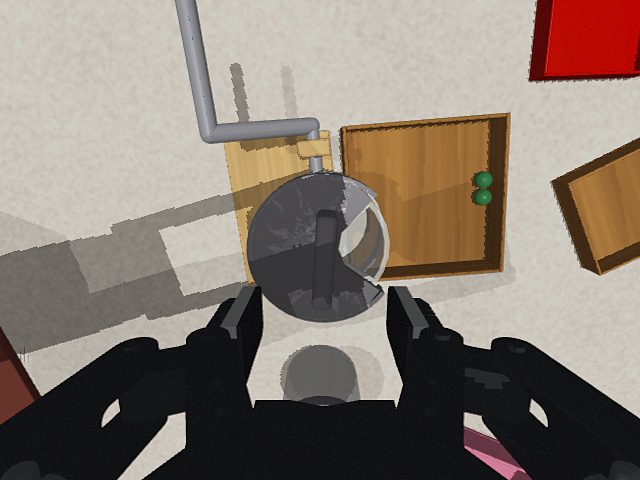

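The wrist view shows the bar at (325,210)–(322,305) between the jaws, and both marbles in the tray at (483,180) and (483,197). Next: descend, grip, and screw the cap shut.

>>> {"api": "servo_tool", "payload": {"gripper": [0.6,0.6,0.6,0.6,0,0,0,0], "translation": [[-0.1,2,-0.1],[0,2,0],[0,2,0],[0,1.3,0],[0,0,0],[0,0,0],[0,0,0],[0,0,0]], "yaw": [0.02,0,0,0,0,0,0,0], "newtons": 40}}

```text
time_s: 15.05
position: [0.5149, 0.0512, 0.183]
tool_rot: [-1.556, 0.254, -0.26]
wrist_force: [0.9, 0.5, -4.0]
grip_width: 0.0114
```

Run:
```python
from h import *
plan((.5155,.0565,.186),-1.77)
```

```text
pos [0.5149 0.0512 0.183 ] jawang -0.32746642881337107 q [-0.0529 -0.0003  1.859  -0.0007  1.2788  0.2748] F [ 0.9345  0.4976 -3.951 ] w 0.011395173823968648 t 15.05
shift cm tool [-0.113  -0.2964  0.5188]
yaw about tool y 1.442533571186629 tool y [ 0.004  -0.0009 -1.    ] d in final frame [-0.529  -0.2964 -0.0457]
```

>>> {"api": "servo_tool", "payload": {"gripper": [0.4,0.4,0.4,0,0,0], "translation": [[0,0,0],[0,-0.2,0.5],[0,0,0],[0,0,0],[0,0,0],[0,0,0]], "yaw": [0,0,0,0,0,0]}}

```text
time_s: 15.8
position: [0.5179, 0.0566, 0.1876]
tool_rot: [-1.555, 0.251, -0.263]
wrist_force: [-1.2, 0.8, 1.9]
grip_width: 0.0112
```

Run:
```python
from h import *
plan((.5155,.0565,.186),-1.77)
```

```text
pos [0.5179 0.0566 0.1876] jawang -0.3271532696479971 q [-0.0424  0.0011  1.8488 -0.0004  1.2841  0.2848] F [-1.2007  0.8093  1.8609] w 0.011229693779954449 t 15.8
shift cm tool [-0.2267  0.1533 -0.0838]
yaw about tool y 1.442846730352003 tool y [ 0.0075 -0.0007 -1.    ] d in final frame [ 0.0542  0.1533 -0.2355]
```

>>> {"api": "servo_tool", "payload": {"gripper": [0,0,0,0,0,0,0,0], "translation": [[0,0,0],[0,0,0],[0,0,0],[0,0,0],[0,0,0],[0,0,0],[0,0,0],[0,0,0]], "yaw": [0.15,0.15,0.15,0.15,0.15,0.15,0.15,0.15]}}

```text
time_s: 16.8
position: [0.518, 0.0555, 0.1876]
tool_rot: [-1.21, 1.195, -1.209]
wrist_force: [-1.2, 0.1, 1.3]
grip_width: 0.0111
```

Run:
```python
from h import *
plan((.5155,.0565,.186),-1.77)
print(readout.get_state()['moment'])
```

```text
pos [0.518  0.0555 0.1876] jawang -1.5615072634794298 q [-0.0427  0.001   1.8489 -0.0031  1.2836  1.5197] F [-1.2271  0.0892  1.2795] w 0.011098519292753567 t 16.8
shift cm tool [-0.0992  0.1554 -0.2549]
yaw about tool y 0.20849273652057043 tool y [ 0.008  -0.0034 -1.    ] d in final frame [-0.0442  0.1554 -0.2699]
[-0.006   0.4165  0.1006]
```

>>> {"api": "servo_tool", "payload": {"gripper": [0,0,0], "translation": [[0,0,0],[0,0,0],[0,0,0]], "yaw": [0.12,0.12,0.1]}}

```text
time_s: 17.18
position: [0.5182, 0.0553, 0.1879]
tool_rot: [-1.026, 1.445, -1.46]
wrist_force: [-0.2, 0.6, 2.4]
grip_width: 0.0111
```

Run:
```python
from h import *
plan((.5155,.0565,.186),-1.77)
print(readout.get_state()['moment'])
```

```text
pos [0.5182 0.0553 0.1879] jawang -1.908506235658975 q [-0.0422  0.0007  1.8486 -0.0047  1.2837  1.8676] F [-0.2211  0.5672  2.4336] w 0.011092248851777954 t 17.175
shift cm tool [-0.0275  0.1844 -0.2929]
yaw about tool y -0.13850623565897502 tool y [ 0.0084 -0.0048 -1.    ] d in final frame [-0.0676  0.1844 -0.2863]
[0.1299 0.2116 1.848 ]
```

Mz is 1.85 N m, so the cap is at its stop. I'll release, lift clear and check.

>>> {"api": "servo_tool", "payload": {"gripper": [0,0.6,0.6,0.6,0.6,0.6,0.6,0.6,0.6], "translation": [[0,0,0],[0,0,0],[0,0,0],[0,0,0],[0,-1.5,0],[0,-3,0],[0,-3,0],[0,-3,-2],[0,-3,-5]], "yaw": [-0.08,0,0,0,0,0,0,0,0]}}

```text
time_s: 18.3
position: [0.449, 0.0731, 0.3275]
tool_rot: [-1.072, 1.39, -1.407]
wrist_force: [0.4, 0.5, 0.7]
grip_width: 0.0511
```

Run:
```python
from h import *
plan((.5155,.0565,.186),-1.77)
im=optics.read_camera('wrist');cv2.imwrite('pics/w8.png',im[:,:,::-1])
im=optics.read_camera('side');cv2.imwrite('pics/s8.png',cv2.resize(im[175:355,250:450,::-1],None,fx=3.3,fy=3.3))
```

```text
pos [0.449  0.0731 0.3275] jawang -1.8320184558425743 q [-0.0079 -0.2507  1.8142 -0.0059  1.5707  1.8241] F [0.3741 0.5157 0.7402] w 0.05110124255109004 t 18.3
shift cm tool [-0.172  14.2121  6.7286]
yaw about tool y -0.06201845584257448 tool y [ 0.0073 -0.006  -1.    ] d in final frame [ 0.2453 14.2121  6.7263]
```

View pics/w8.png

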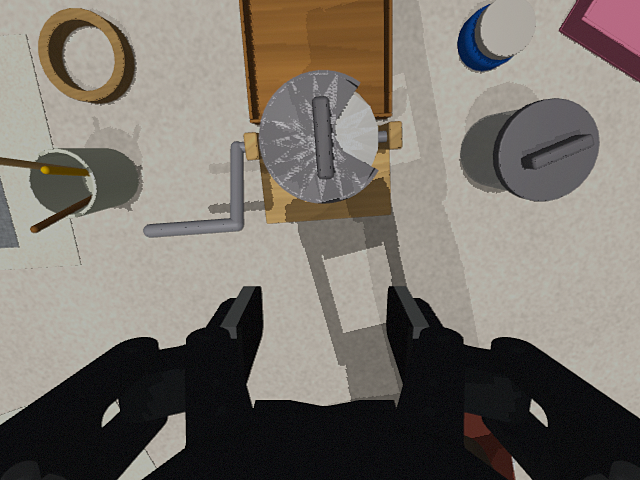

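View pics/s8.png

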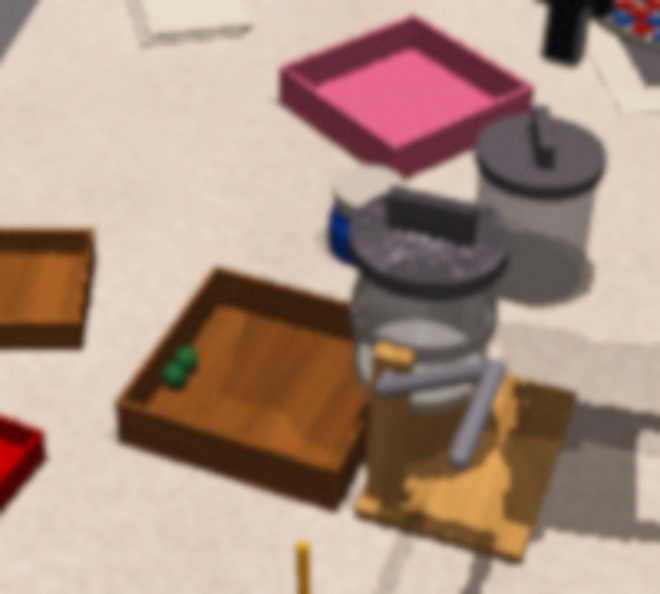

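Run:
```python
from h import *
a=px2w('wrist',320,97,.206);b=px2w('wrist',326,178,.206);print((a+b)/2,np.arctan2(*(a-b)[1::-1]))
# side bar top + handle, before: crops
s=lambda u,v,z:px2w('side',250+u/3.3,175+v/3.3,z)
A=s(388,190,.206);B=s(478,213,.206);print('side bar',A,B,np.arctan2(*(A-B)[1::-1]))
print('handle',s(497,367,.157),s(458,463,.157))
for th_ in(0,.1,.2):
  ph=np.radians(150.4)-th_
  for l in(.08,.156):
    q=AX+tv*.075*np.cos(ph)+lv*l; u=w2px('side',(*q,.12+.075*np.sin(ph)));print(th_,(u-[250,175])*3.3)
```

```text
[0.5162 0.0589 0.206 ] -0.18399419657497032
side bar [0.5428 0.0513 0.206 ] [0.4873 0.0642 0.206 ] -0.22933933428672512
handle [0.466  0.1433 0.157 ] [0.481  0.2233 0.157 ]
0 [493.8152 371.9532]
0 [455.2917 461.2293]
0.1 [487.9517 361.8496]
0.1 [448.9138 450.7111]
0.2 [480.9431 351.9839]
0.2 [441.3312 440.3963]
```

```bash
python3 -c "
from workcell import hand_in
print(hand_in())"
```

```text
the job is handed in; nothing more can be done
None
```

I opened the cap to its stop, tipped the jar until both marbles were in the tray, swung it back upright and screwed the cap shut. I handed the job in at about 18.5 s of the 67 s allowed.

**Last checks:**
- **Cap:** it was turned until it pressed on the shut stop (moment about 1.8 N m). The bar afterwards lay at -0.18 rad in the wrist view and -0.23 rad in the side view, against about -0.2 rad for the stand. That agrees with shut within measuring error.
- **Jar:** the handle's image matched the predicted upright position, closer than for a tilt of 0.1 rad.
- **Marbles:** both lay on the tray floor by the far wall in the last side view.
- **Bystanders:** none looked moved by eye, and I did not measure them again.
- **Robot:** the gripper was clear of everything, with about 1 N on the wrist.

**Needed mending:** the grip for closing the cap first landed 5 mm off centre, so I opened, shifted and regripped. At a tilt of about 1.95 rad the marbles had not rolled out, so I tipped to the stop.

No check failed.

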